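# Run the green sign hanger into the closed rail

### The arm

A 6-joint arm with a two-finger parallel gripper is mounted at the origin on a cart in front of the work surface, level with it; the furniture and walls round the work are solid. World frame = base frame: x ahead of the robot, y to its left, z up, the work surface at z = 0. Lengths are in mm, angles in rad, forces in N, time in s.
With the tool pointing down it reaches from about 350 to 975 mm from the base axis. Payload 17.4 kg.
Tool frame: the origin (TCP) lies between the finger pads; the fingertips stand 14 mm ahead of it and the grasp point (between the pads) lies 5 mm behind it; z points along the fingers, y is the direction in which the jaws open and shut (so a half turn about z gives the same grasp; the last joint's range is limited). The gripper opens to 85 mm and grips with 20 to 120 N. Pads are 22 mm wide; open, the fingers measure 114 mm over their backs; the gripper's body (76 mm by 85 mm) begins 54 mm behind the grasp point. The pads swing forward as they close: fully open they stand 13 mm farther back than shut.
Start: joints at [-1.211, 0.116, 1.442, -0, 1.584, -0.038], TCP at [261.48, -622.303, 245.303] pointing down, gripper open.
Joint ranges: [-2.83, 2.83], [-0.83, 2.19], [0.07, 2.5], [-1.14, 4.28], [0.01, 3], [-2.97, 2.97]. Speed limits (rad/s): [1.89, 1.89, 2.22, 3.14, 3.14, 3.14].

### API

Orientations are given as a unit quaternion [x, y, z, w].
In Python, from plant import get_obs, snapshot, finish_job gives the robot as it stands. The module is installed in compiled form; this text tells all that it offers.
- The arm moves only by the tool drive_tool, never from a script. Its argument "commands" is a list of rows, each a list of 3 entries, a list of its own where there are three numbers: the finger opening in m, from 0 to 0.0854, then the shift along the tool's x, y, z in m, then the turn, a rotation vector about the tool's x, y, z in degrees. In form: [[gripper, [tx, ty, tz], [rx, ry, rz]], ...]. A call has 1 to 12 rows; each row is the pose to reach, as a shift and turn from the pose measured when the call began, along the tool's axes at that moment; what a row does not reach only later rows make up. A row lasts 1/8 s, in which the tool goes at most 62.5 mm and 10.7 degrees, less where a joint would pass 70% of its speed; a pose out of reach is approached as far as the arm can. A call with a gripper value outside its range is refused whole. The fingers move at their own pace and stop on an object; "grip_force" is the grip in N (left out, the last holds). Time passes only in rows, so rows that repeat a pose let the fingers close. It gives the time, the measured TCP pose, the force and the opening at its end, in the units of the state.
- get_obs(): the state, without advancing time (a new reading comes with each control period).
- snapshot(name): name is "scene" or "top"; returns a dict with "img" (384x512x3 uint8, blue, green, red), "fx", "fy", "cx", "cy" (pixels), "T" (4x4, takes a point from camera to world coordinates). Camera axes: x right, y down, z forward; pixel columns grow to the right and rows downward; lengths in mm; the calibration is good to about 2 mm. A picture is of the moment at which its call begins. There is no depth.
- finish_job(): hands the job in, once; it reports no verdict.
The state is a dict: "t": time; "joint_positions": joint angles; "qd": joint speeds; "tau": joint torques, N m; "tcp_pos": TCP position; "eef_rot": TCP orientation; "contact_force": force on the tool from outside, world axes, zero at the start; "wrist_torque": the same for the moment, N m; "grip_width": opening from 0.0 (shut) to 1.0 (fully open).
Only numpy, scipy, OpenCV 4.12 (cv2) and the standard library are available. Lean on these libraries where they do the work, as an engineer would, in place of code of your own. Each camera call takes 0.05 s, during which the arm holds its last target. There are 200 camera calls.

### The job

Take the green sign hanger from the grey rest, bring its foot in at the open end of the closed rail, sign facing the robot's side as it does now, and slide it along fully home to the red stop, then let go. Leave the yellow and the blue hanger in their places.

Things in the scene. Friction and masses are not known exactly. Their poses are not given: they have to be found in the camera images.
- hanger_green: Hanger with green fin and sign, ~0.1 kg. Origin: mid underside of its foot (56 mm in y, 28 in x, 8 thick, round ends); z up. Neck 8 mm in x, 30 in y, to z=26; black arm z 26-32 reaches to -x. Grip fin over the foot: 10 mm in x, 36 in y, z 32-76; pinch across x near z=58. Sign plate hangs at x=-43 (4 thick), 64 mm in y, z -40 to 30. Starts in a pocket of the grey rest: lift straight up.
- hanger_yellow: Same hanger in yellow, to be left in the rest. The rest is a fixed grey open-topped trough on two posts with three pockets in a row along the hangers' y, 80 mm apart; pocket walls rise 12 mm above the foot's underside, play 3 mm.
- hanger_blue: Same hanger in blue, to be left in the rest. Which colour stands in which pocket varies.
- rail: Fixed C channel on posts along its y, slot up. Origin on the table under its middle, z up, sign side -x. Floor z=84 mm, inside 34 wide, 16 high, lips to z=104, slot 14 at x=0; outer width 42. Mouth y=-140, splayed guides and ramp out to -172; red stop face y=+140. Foot runs under the lips, light friction, no latch. Home: hanger origin at x=0, y=112, z=84, axes parallel to the rail's.
Things that resemble listed ones, but are neither listed nor needed, are in the scene too. What is shaped like the hanger_green but turquoise is not meant.

How it is judged:
By the outcome, as a careful person would: the job done as asked, in the order asked, and still so for the second after the job is handed in, with the robot touching nothing.
It also fails if it takes over 48 s, if anything falls off the work surface, if the arm or the gripper's body presses on something with over 40 N, if the wrist force passes 120 N, or if a joint passes its speed limit or range.

## Working session

There is one attempt and no reset: what is moved stays moved. The work goes in short steps, Python scripts to look and compute and a tool call to move; the robot and the scene stay as the last step left them, time stands still between calls to the robot, and variables do not carry over. Pictures are saved under pics/ and viewed, about 8 in all and at most 12, crops included, and the job is handed in when it is done.

Besides the shell and the picture viewer there is one more tool, called after "Emit:" as name([rows], argument=value, ...), one row to a line, values as JSON. drive_tool: Moves the arm, as the interface text tells. Its arguments: {"type":"object","properties":{"commands":{"type":"array"},"grip_force":{"type":"number"}},"required":["commands"]}

```bash
mkdir -p pics
cat > h.py <<'E'
import numpy as np, cv2
from plant import get_obs, snapshot, finish_job
def ray(s,u,v):
    d=np.array([(u-s['cx'])/s['fx'],(v-s['cy'])/s['fy'],1.]);T=np.array(s['T']);return T[:3,3],T[:3,:3]@d
def onz(s,u,v,z):
    o,d=ray(s,u,v);return o+d*(z-o[2])/d[2]
def proj(s,p):
    T=np.array(s['T']);q=T[:3,:3].T@(np.array(p)-T[:3,3]);return s['fx']*q[0]/q[2]+s['cx'],s['fy']*q[1]/q[2]+s['cy']
def tri(a,b):
    A=[];B=[]
    for o,d in(a,b):
        d=d/np.linalg.norm(d);P=np.eye(3)-np.outer(d,d);A.append(P);B.append(P@o)
    p=np.linalg.solve(sum(A),sum(B));return p,np.linalg.norm(A[0]@(p-a[0]))
E
python3 - <<'E'
from h import *
for n in("scene","top"):
    s=snapshot(n);np.save(n+'0.npy',s,allow_pickle=True);cv2.imwrite(f'pics/{n}0.png',cv2.resize(s['img'],(768,576),interpolation=cv2.INTER_CUBIC));print(n,np.round(s['T'],3).tolist(),s['fx'])
print(get_obs())
E
```

```text
scene [[0.581, -0.394, 0.713, -102.585], [-0.814, -0.268, 0.515, -519.428], [-0.012, -0.879, -0.476, 502.583], [0.0, 0.0, 0.0, 1.0]] 398.7703962083496
top [[0.019, -0.992, 0.127, 448.297], [-1.0, -0.018, 0.007, -74.598], [-0.005, -0.127, -0.992, 922.042], [0.0, 0.0, 0.0, 1.0]] 360.48703871268077
{'t': 0.1, 'joint_positions': array([-1.21077885e+00,  1.16474389e-01,  1.44217851e+00, -3.86546094e-06,
        1.58401545e+00, -3.78009668e-02]), 'qd': array([ 0.00014005, -0.00183782, -0.00141601, -0.00103973,  0.00067754,
        0.00210793]), 'tau': array([ 8.65309062e-05, -7.33674073e+01, -6.33786678e+01,  2.26494689e-05,
        5.31535596e-03,  4.63689264e-05]), 'tcp_pos': array([ 261.43787175, -622.15209725,  244.62386008]), 'eef_rot': array([ 9.80282562e-01,  1.97600125e-01, -8.81843929e-05, -5.30569591e-04]), 'contact_force': array([0.25963063, 0.66349668, 0.43755609]), 'wrist_torque': array([-0.07549556, -0.0018355 ,  0.00795832]), 'grip_width': 0.9984561005705521}
```

View pics/scene0.png

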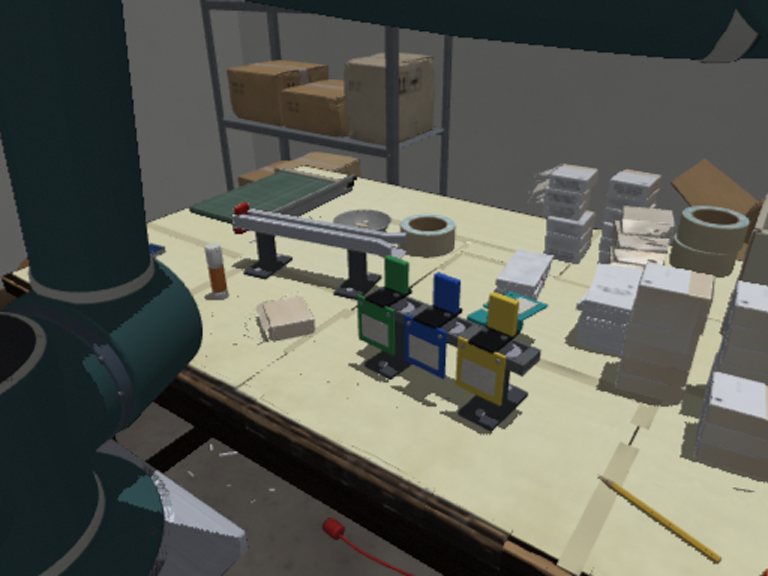

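View pics/top0.png

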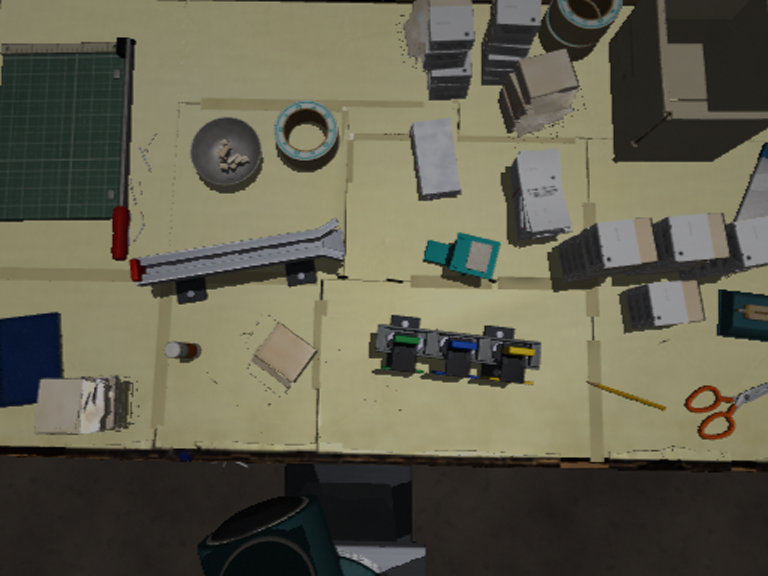

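The scene view shows the green fin at about (397,275), blue at (445,292) and yellow at (503,315), with the rail's red stop at (240,215) and its mouth near (400,245). In the top view, the green fin is at (407,341), the stop at (137,270) and the mouth at (340,240). Turquoise is a decoy lying flat.

Run:
```python
from h import *
S=np.load('scene0.npy',allow_pickle=True).item();P=np.load('top0.npy',allow_pickle=True).item()
def crop(s,x,y,w,h,k):
    return cv2.resize(s['img'][y:y+h,x:x+w],None,fx=k,fy=k,interpolation=cv2.INTER_NEAREST)
a=crop(S,150,130,130,80,6)   # scene rail
b=crop(P,80,140,156,62,5)
m=np.zeros((480+0,780,3),np.uint8)
cv2.imwrite('pics/c1.png',a)
cv2.imwrite('pics/c2.png',b)
for n,s in(('S',S),('P',P)):
    hsv=cv2.cvtColor(s['img'],cv2.COLOR_BGR2HSV)
    for c,lo,hi in(('green',55,78),('blue',108,125),('yellow',20,30),('red',0,5)):
        mk=cv2.inRange(hsv,(lo,150 if c!='red' else 150,50),(hi,255,255))
        k,l,st,ce=cv2.connectedComponentsWithStats(mk)
        for i in range(1,k):
            if st[i,4]>12:
                r=cv2.minAreaRect(np.argwhere(l==i)[:,::-1].astype(np.float32));print(n,c,st[i].tolist(),np.round(ce[i],1),np.round(cv2.boxPoints(r),1).tolist())
```

```text
S green [257, 171, 15, 25, 293] [264.3 182.7] [[257.0, 171.0], [271.0, 171.0], [271.0, 195.0], [257.0, 195.0]]
S green [239, 198, 24, 38, 303] [252.2 214. ] [[239.0, 198.0], [262.0, 198.0], [262.0, 235.0], [239.0, 235.0]]
S blue [99, 164, 9, 4, 22] [102.4 165.2] [[99.0, 167.0], [99.0, 164.0], [107.0, 164.0], [107.0, 167.0]]
S blue [290, 182, 17, 27, 357] [297.6 195.1] [[288.70001220703125, 207.3000030517578], [290.1000061035156, 181.89999389648438], [306.29998779296875, 182.8000030517578], [304.8999938964844, 208.1999969482422]]
S blue [269, 210, 29, 42, 460] [283.8 228.1] [[268.5, 250.0], [270.0, 209.89999389648438], [297.70001220703125, 210.89999389648438], [296.1000061035156, 251.10000610351562]]
S yellow [325, 195, 21, 29, 441] [334.9 209. ] [[324.29998779296875, 221.39999389648438], [326.8999938964844, 194.6999969482422], [345.5, 196.60000610351562], [342.8999938964844, 223.3000030517578]]
S yellow [304, 225, 33, 45, 546] [321.3 245. ] [[293.79998779296875, 254.10000610351562], [305.70001220703125, 224.3000030517578], [344.70001220703125, 239.89999389648438], [332.70001220703125
[... 1137 characters left out ...]
.5], [326.3999938964844, 250.60000610351562], [332.20001220703125, 252.10000610351562], [331.79998779296875, 253.89999389648438]]
P yellow [399, 256, 45, 18, 126] [420.9 264.3] [[398.29998779296875, 258.0], [399.20001220703125, 255.5], [443.3999938964844, 270.70001220703125], [442.6000061035156, 273.20001220703125]]
P red [74, 137, 11, 35, 308] [ 79.1 154.2] [[73.69999694824219, 170.89999389648438], [75.19999694824219, 136.89999389648438], [84.5, 137.3000030517578], [83.0, 171.3000030517578]]
P red [87, 173, 6, 14, 63] [ 89.2 179.4] [[86.30000305175781, 173.10000610351562], [90.80000305175781, 172.60000610351562], [92.0999984741211, 185.89999389648438], [87.5999984741211, 186.3000030517578]]
```

View pics/c1.png

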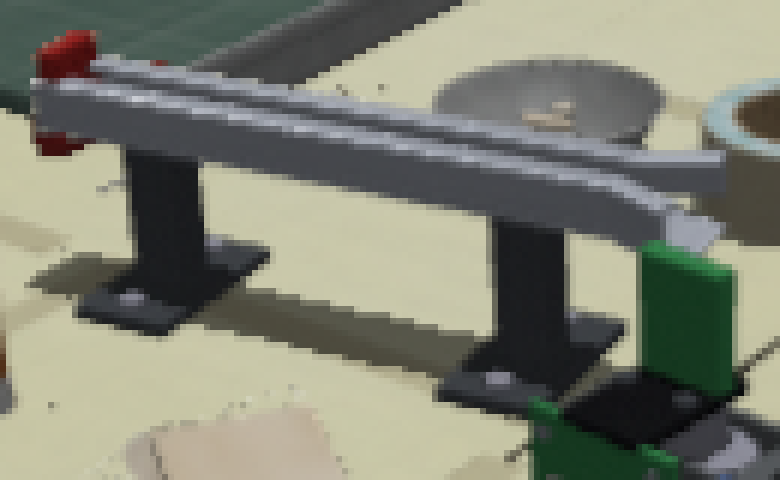

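View pics/c2.png

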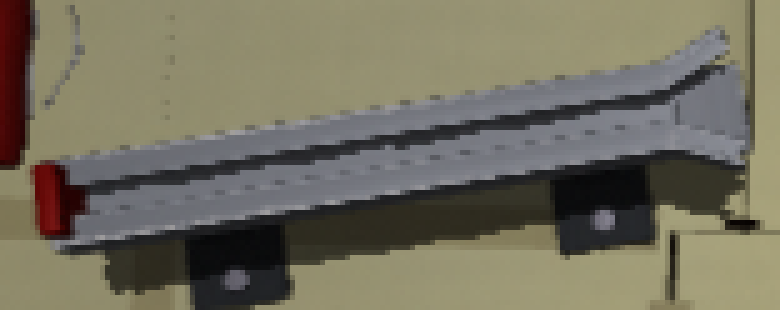

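The crops are readable. The slot's centre line runs from top-view crop (100,197) to (640,113), and the green fin's top corners are visible.

Run:
```python
from h import *
S=np.load('scene0.npy',allow_pickle=True).item();P=np.load('top0.npy',allow_pickle=True).item()
np.set_printoptions(precision=1,suppress=True)
sc=lambda x,y:ray(S,150+x/6-.5,130+y/6-.5)
tp=lambda x,y:ray(P,80+x/5-.5,140+y/5-.5)
tpz=lambda x,y,z:onz(P,80+x/5-.5,140+y/5-.5,z)
# fin tops: scene = mid of top edge of blob; top = centroid
def blobs(s,lo,hi,box):
    hsv=cv2.cvtColor(s['img'],cv2.COLOR_BGR2HSV);m=cv2.inRange(hsv,(lo,120,40),(hi,255,255));x,y,w,h=box
    q=np.argwhere(m[y:y+h,x:x+w])[:,::-1]+[x,y];return q
for c,lo,hi,bs,bp in(('g',50,80,(254,168,22,30),(258,220,25,12)),('b',105,125,(286,178,24,32),(297,223,25,12)),('y',18,32,(321,190,28,33),(335,227,25,12))):
    q=blobs(S,lo,hi,bs);L=q[:,0].min();R=q[:,0].max();t=lambda u:q[q[:,0]==u][:,1].min()
    r=blobs(P,lo,hi,bp)
    l2,r2=r[:,0].min(),r[:,0].max()
    # back-left top corner / back-right top corner
    a=(L+2,t(L+2)-.5);b=(R+.5,t(R)-.5)
    tl=(l2-.5,r[r[:,0]<=l2+3][:,1].min()-.5);tr=(r2+.5,r[r[:,0]>=r2-3][:,1].min()-.5)
    for u,v in((a,tl),(b,tr)):
        print(c,u,v,*tri(ray(S,*u),ray(P,*v)))
    print(c,'minrect',[onz(P,*p,160) for p in cv2.boxPoints(cv2.minAreaRect(r.astype(np.float32)))],'cen',onz(P,*r.mean(0),160))
print('stop-near lip',tri(sc(36,82),tp(62,248)),'mouth',tri(sc(600,190),tp(670,153)))
print('red top right', tri(sc(95,32),tp(36,164)))
for z in(100,104):
    a=tpz(100,197,z);b=tpz(640,113,z);d=b-a;print(z,a,b,np.degrees(np.arctan2(d[0],-d[1])))
    print('stop end',tpz(36,200,z), 'stop face',tpz(80,197,z),'mouth straight',tpz(665,110,z),'guide end',tpz(740,100,z))
```

```text
g (np.int64(259), np.float64(169.5)) (np.float64(262.5), np.float64(222.5)) [487.2 -98.8 156.6] 0.26898548388227267
g (np.float64(271.5), np.float64(174.5)) (np.float64(279.5), np.float64(224.5)) [ 482.8 -133.6  157. ] 1.1756028718580156
g minrect [array([477.1, -98.9, 160. ]), array([486.5, -99.8, 160. ]), array([ 483.4, -133.6,  160. ]), array([ 474. , -132.7,  160. ])] cen [ 480.4 -115.7  160. ]
b (np.int64(291), np.float64(181.5)) (np.float64(300.5), np.float64(226.5)) [ 480.  -178.9  155.8] 0.33420003604275245
b (np.float64(306.5), np.float64(186.5)) (np.float64(318.5), np.float64(227.5)) [ 477.7 -215.3  157.2] 1.90674659681853
b minrect [array([ 470.7, -178.6,  160. ]), array([ 480.8, -179.8,  160. ]), array([ 477. , -215.6,  160. ]), array([ 466.9, -214.2,  160. ])] cen [ 473.9 -196.3  160. ]
y (np.int64(327), np.float64(195.5)) (np.float64(334.5), np.float64(230.5)) [ 474.5 -254.2  151.2] 2.5065048055896573
y (np.float64(345.5), np.float64(200.5)) (np.float64(356.5), np.float64(231.5)) [ 471.  -295.5  156.8] 1.6858143810599446
y minrect [array([ 471.9, -251. ,  160. ]), array([ 472.7, -295.1,  160. ]), array([ 462.3, -294.9,  160. ]), array([ 461.5, -250.9,  160. ])] cen [ 467.1 -273.8  160. ]
stop-near lip (array([558.6, 294.1, 102.2]), np.float64(0.9724463730696449)) mouth (array([608.8,  15.3, 100.6]), np.float64(0.39655233723743755))
red top right (array([598.1, 301.5, 112.7]), np.float64(2.590229475409655))
100 [583.7 278.5 100. ] [627.9  29.6 100. ] 10.053412902932266
stop end [581.8 308.1 100. ] stop face [583.6 287.8 100. ] mouth straight [629.5  18.  100. ] guide end [634.9 -16.8 100. ]
104 [583.1 276.8 104. ] [627.   29.1 104. ] 10.053412902932264
stop end [581.1 306.3 104. ] stop face [582.9 286.1 104. ] mouth straight [628.6  17.6 104. ] guide end [634.  -17.1 104. ]
```

```bash
cat >> h.py <<'E'
from scipy.spatial.transform import Rotation as R
def plan(p,deg):   # world TCP target, world angle of tool x; tool down
    o=get_obs();r=R.from_quat(o['eef_rot']);a=np.radians(deg)
    t=R.from_matrix(np.array([[np.cos(a),np.sin(a),0],[np.sin(a),-np.cos(a),0],[0,0,-1]]).T.reshape(3,3).T)
    print('tcp',np.round(o['tcp_pos'],1),'t',round(o['t'],2),'F',np.round(o['contact_force'],1),'w',round(o['grip_width'],3))
    print('shift m',np.round(r.inv().apply(np.array(p)-o['tcp_pos'])/1000,4),'rot deg',np.round(np.degrees((r.inv()*t).as_rotvec()),2))
E
python3 -c "
from h import *
plan((481,-116,240),85.2)"
```

```text
tcp [ 261.4 -622.2  244.6] t 0.1 F [0.3 0.7 0.4] w 0.998
shift m [ 0.3985 -0.3816  0.005 ] rot deg [-5.000e-02 -4.000e-02 -6.241e+01]
```

Emit:
drive_tool([
  [0.0854,[0.04,-0.038,0],[0,0,-6]],
  [0.0854,[0.08,-0.076,0],[0,0,-12]],
  [0.0854,[0.12,-0.115,0],[0,0,-19]],
  [0.06,[0.16,-0.153,0],[0,0,-25]],
  [0.06,[0.2,-0.191,0],[0,0,-31]],
  [0.06,[0.24,-0.229,0],[0,0,-37]],
  [0.06,[0.28,-0.267,0],[0,0,-44]],
  [0.06,[0.32,-0.305,0],[0,0,-50]],
  [0.06,[0.36,-0.344,0],[0,0,-56]],
  [0.06,[0.3985,-0.3816,0.005],[0,0,-62.4]],
  [0.06,[0.3985,-0.3816,0.005],[0,0,-62.4]],
  [0.06,[0.3985,-0.3816,0.005],[0,0,-62.4]],
])

```text
t: 1.6
tcp_pos: [480.8, -116.1, 239.9]
eef_rot: [0.736, 0.677, 0.0, -0.001]
contact_force: [0.0, 0.2, -0.1]
grip_width: 0.7
```

Run:
```python
from h import *
plan((481,-116,139),85.2)
o=get_obs();print(o['qd'],o['joint_positions'])
s=snapshot('scene');cv2.imwrite('pics/s1.png',cv2.resize(s['img'][60:260,180:400],None,fx=3,fy=3))
```

```text
tcp [ 480.8 -116.1  239.9] t 1.6 F [ 0.   0.2 -0.1] w 0.7
shift m [0.     0.0002 0.1009] rot deg [-0.05 -0.05 -0.02]
[-0.02649429 -0.00204299 -0.00177311 -0.00280075  0.0002818  -0.00035586] [-2.88786585e-01 -2.82488728e-01  1.82441879e+00  6.05217537e-04
  1.60062319e+00 -2.04665342e-01]
```

View pics/s1.png

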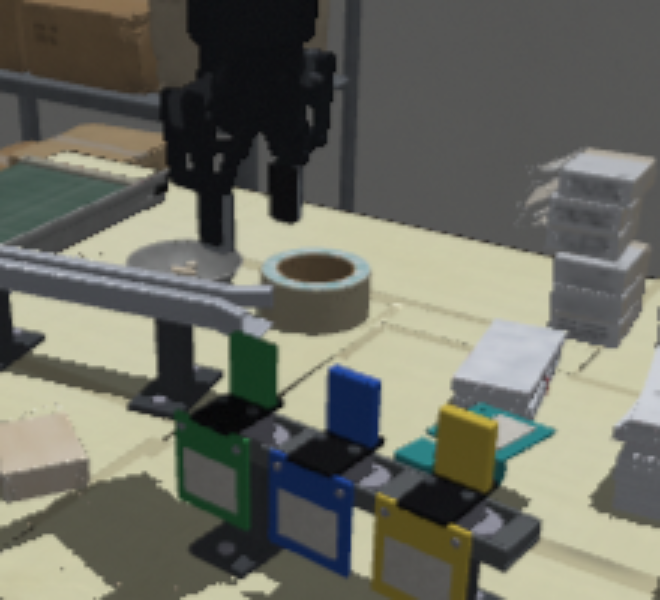

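The open jaws (crop (215,240) and (285,205)) straddle the green fin at (255,365). Next: descend, close, and lift a little.

Emit:
drive_tool([
  [0.06,[0,0,0.03],[0,0,0]],
  [0.06,[0,0,0.06],[0,0,0]],
  [0.06,[0,0,0.085],[0,0,0]],
  [0.06,[0,0,0.102],[0,0,0]],
  [0.06,[0,0,0.102],[0,0,0]],
  [0.0,[0,0,0.102],[0,0,0]],
  [0.0,[0,0,0.102],[0,0,0]],
  [0.0,[0,0,0.102],[0,0,0]],
  [0.0,[0,0,0.102],[0,0,0]],
  [0.0,[0,0,0.102],[0,0,0]],
  [0.0,[0,0,0.102],[0,0,0]],
], grip_force=60)

```text
t: 3.02
tcp_pos: [480.9, -116.5, 138.5]
eef_rot: [0.737, 0.676, 0.0, -0.0]
contact_force: [-1.4, 0.6, 6.1]
grip_width: 0.108
```

Emit:
drive_tool([
  [0.0,[0,0,-0.01],[0,0,0]],
  [0.0,[0,0,-0.025],[0,0,0]],
  [0.0,[0,0,-0.045],[0,0,0]],
  [0.0,[0,0,-0.065],[0,0,0]],
  [0.0,[0,0,-0.08],[0,0,0]],
  [0.0,[0,0,-0.08],[0,0,0]],
])

```text
t: 3.78
tcp_pos: [481.3, -116.7, 219.9]
eef_rot: [0.737, 0.676, 0.001, 0.001]
contact_force: [0.7, 0.7, -1.5]
grip_width: 0.105
```

Run:
```python
from h import *
plan((645,-68,218),100.05)
s=snapshot('scene');cv2.imwrite('pics/s2.png',cv2.resize(s['img'][60:260,180:400],None,fx=3,fy=3))
```

```text
tcp [ 481.3 -116.7  219.9] t 3.77 F [ 0.7  0.7 -1.5] w 0.105
shift m [0.0624 0.159  0.0022] rot deg [  0.11  -0.   -14.92]
```

View pics/s2.png

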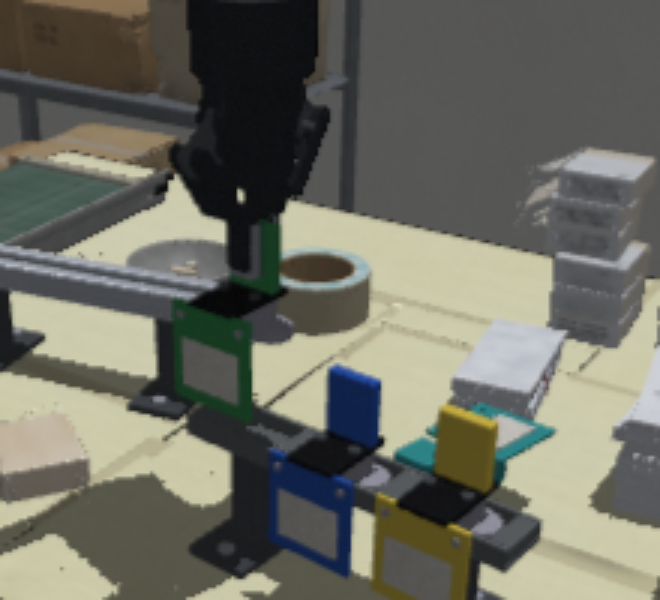

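Green is lifted clear; blue and yellow have not moved. Next: move to the front of the mouth.

Emit:
drive_tool([
  [0.0,[0.01,0.026,0],[0,0,-2.5]],
  [0.0,[0.02,0.053,0],[0,0,-5]],
  [0.0,[0.03,0.08,0],[0,0,-7.5]],
  [0.0,[0.041,0.106,0],[0,0,-10]],
  [0.0,[0.052,0.133,0],[0,0,-12.5]],
  [0.0,[0.0624,0.159,0.002],[0,0,-14.9]],
  [0.0,[0.0624,0.159,0.02],[0,0,-14.9]],
  [0.0,[0.0624,0.159,0.045],[0,0,-14.9]],
  [0.0,[0.0624,0.159,0.0665],[0,0,-14.9]],
  [0.0,[0.0624,0.159,0.0775],[0,0,-14.9]],
  [0.0,[0.0624,0.159,0.0775],[0,0,-14.9]],
  [0.0,[0.0624,0.159,0.0775],[0,0,-14.9]],
])

```text
t: 5.32
tcp_pos: [645.0, -68.0, 142.3]
eef_rot: [0.643, 0.766, 0.001, 0.001]
contact_force: [-0.2, 0.2, -1.4]
grip_width: 0.105
```

Run:
```python
from h import *
plan((645,-68,142.5),100.05)
s=snapshot('scene');np.save('scene3.npy',s,allow_pickle=True);a=cv2.resize(s['img'][110:230,150:310],None,fx=4.5,fy=4.5)
cv2.imwrite('pics/s3.png',a)
t=snapshot('top');np.save('top3.npy',t,allow_pickle=True)
cv2.imwrite('pics/t3.png',cv2.resize(t['img'][110:230,140:300],None,fx=4.5,fy=4.5))
```

```text
tcp [645.  -68.  142.3] t 5.33 F [-0.2  0.2 -1.4] w 0.105
shift m [-0.     -0.     -0.0002] rot deg [ 0.1  -0.   -0.03]
```

View pics/s3.png

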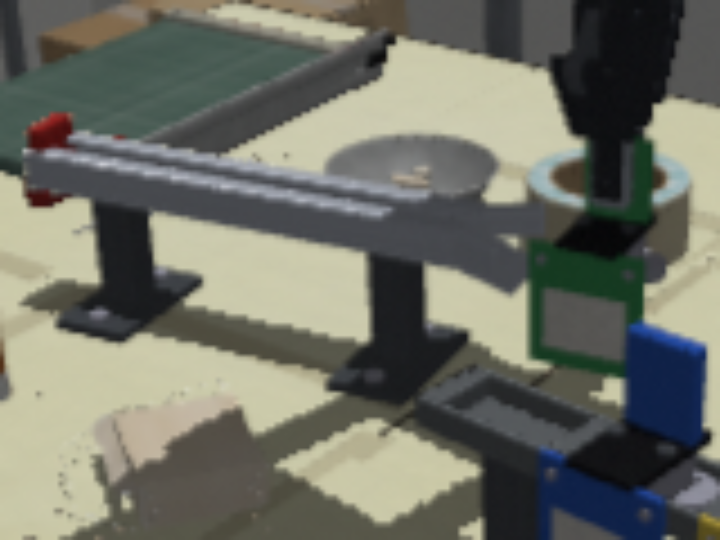

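View pics/t3.png

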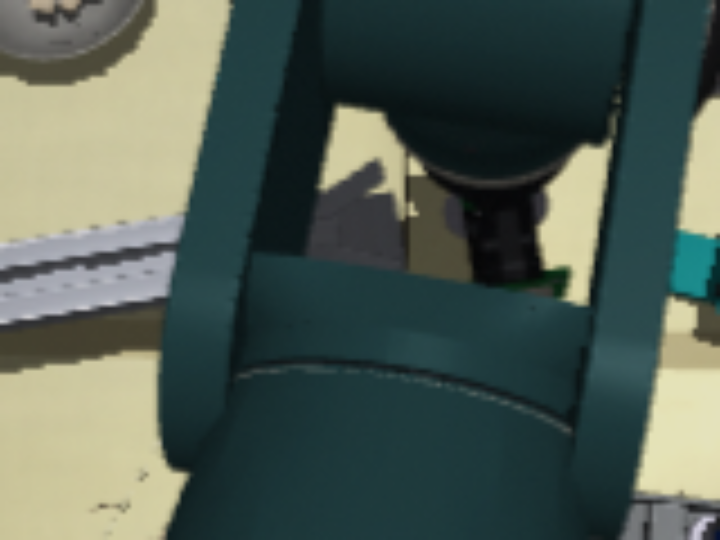

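The foot's round ends show in the top crop at (455,215) and (541,210), and the mouth floor at (355,235). In the scene view the sign faces the robot, with the foot at about rail level. One quick numeric check of the lateral offset before going in.

Run:
```python
from h import *
t=np.load('top3.npy',allow_pickle=True).item();s=np.load('scene3.npy',allow_pickle=True).item()
f=lambda x,y:onz(t,140+x/4.5-.5,110+y/4.5-.5,94)
for p in((445,216),(549,206),(497,211)):
    q=f(*p);v=q[:2]-[606,152];print(np.round(q,1),'rail x,y',np.round([v@[.985,.1746],v@[-.1746,.985]],1))
# expected foot top +y end in scene, sign bottom corners etc for several heights
e=np.array([-.1746,.985,0]);x=np.array([.985,.1746,0])
for z in(84,88,92):
    b=np.array([645,-68,z]);
    print(z,[np.round((np.array(proj(s,b+x*-45+e*y+[0,0,h]))+.5-[150,110])*4.5) for y,h in((32,-40),(-32,-40),(32,30),(-32,30))])
```

```text
[641.5 -41.8  94. ] rail x,y [   1.1 -197.1]
[647.8 -95.9  94. ] rail x,y [  -2.2 -251.5]
[644.6 -68.9  94. ] rail x,y [  -0.5 -224.3]
84 [array([527., 364.]), array([639., 388.]), array([527., 244.]), array([643., 266.])]
88 [array([527., 357.]), array([640., 381.]), array([527., 237.]), array([644., 259.])]
92 [array([527., 350.]), array([640., 374.]), array([527., 230.]), array([644., 252.])]
```

Height is right and lateral error is under 1 mm. Going in, in monitored stages.

Emit:
drive_tool([
  [0.0,[0.012,0,0.001],[0,0,0]],
  [0.0,[0.024,0,0.001],[0,0,0]],
  [0.0,[0.036,0,0.001],[0,0,0]],
  [0.0,[0.048,0,0.001],[0,0,0]],
  [0.0,[0.06,0,0.001],[0,0,0]],
  [0.0,[0.072,0,0.001],[0,0,0]],
  [0.0,[0.08,0,0.001],[0,0,0]],
  [0.0,[0.08,0,0.001],[0,0,0]],
])

```text
t: 6.42
tcp_pos: [631.1, 11.3, 141.4]
eef_rot: [0.642, 0.766, 0.001, 0.001]
contact_force: [-0.5, -0.7, -1.1]
grip_width: 0.106
```

Emit:
drive_tool([
  [0.0,[0.015,0,0],[0,0,0]],
  [0.0,[0.03,0,0],[0,0,0]],
  [0.0,[0.045,0,0],[0,0,0]],
  [0.0,[0.06,0,0],[0,0,0]],
  [0.0,[0.08,0,0],[0,0,0]],
  [0.0,[0.1,0,0],[0,0,0]],
  [0.0,[0.12,0,0],[0,0,0]],
  [0.0,[0.12,0,0],[0,0,0]],
])

```text
t: 7.42
tcp_pos: [609.8, 131.1, 141.4]
eef_rot: [0.642, 0.767, 0.001, 0.001]
contact_force: [0.1, 0.0, -1.6]
grip_width: 0.111
```

Run:
```python
from h import *
plan((606-.1746*112,152+.985*112,141.3),100.05)
s=snapshot('scene');cv2.imwrite('pics/s4.png',cv2.resize(s['img'][90:230,130:310],None,fx=4,fy=4))
```

```text
tcp [609.8 131.1 141.4] t 7.42 F [ 0.1  0.  -1.6] w 0.111
shift m [1.333e-01 1.000e-04 1.000e-04] rot deg [ 0.12 -0.    0.11]
```

View pics/s4.png

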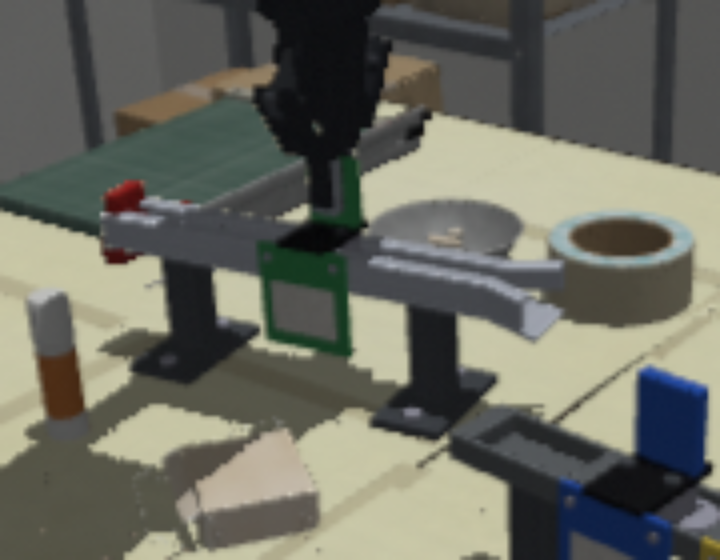

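The hanger is in the channel, with the sign on the robot's side. Continue toward the stop.

Emit:
drive_tool([
  [0.0,[0.02,0,0],[0,0,0]],
  [0.0,[0.04,0,0],[0,0,0]],
  [0.0,[0.06,0,0],[0,0,0]],
  [0.0,[0.08,0,0],[0,0,0]],
  [0.0,[0.1,0,0],[0,0,0]],
  [0.0,[0.115,0,0.001],[0,0,0]],
  [0.0,[0.12,0,0.002],[0,0,0]],
  [0.0,[0.12,0,0.003],[0,0,0]],
  [0.0,[0.12,0,0.003],[0,0,0]],
])

```text
t: 8.6
tcp_pos: [589.1, 248.1, 138.5]
eef_rot: [0.642, 0.767, 0.001, 0.001]
contact_force: [-0.4, 1.4, 0.4]
grip_width: 0.107
```

Emit:
drive_tool([
  [0.0,[0.002,0,0],[0,0,0]],
  [0.0,[0.004,0,0],[0,0,0]],
  [0.0,[0.006,0,0],[0,0,0]],
  [0.0,[0.008,0,0],[0,0,0]],
  [0.0,[0.008,0,0],[0,0,0]],
])

```text
t: 9.22
tcp_pos: [587.6, 256.2, 138.5]
eef_rot: [0.642, 0.767, 0.001, 0.001]
contact_force: [0.1, -0.2, -1.1]
grip_width: 0.106
```

Emit:
drive_tool([
  [0.0,[0.001,0,0],[0,0,0]],
  [0.0,[0.002,0,0],[0,0,0]],
  [0.0,[0.003,0,0],[0,0,0]],
  [0.0,[0.004,0,0],[0,0,0]],
  [0.0,[0.005,0,0],[0,0,0]],
  [0.0,[0.006,0,0],[0,0,0]],
  [0.0,[0.006,0,0],[0,0,0]],
])

```text
t: 10.1
tcp_pos: [586.5, 262.2, 138.5]
eef_rot: [0.642, 0.767, 0.001, 0.001]
contact_force: [-0.2, 0.5, -0.4]
grip_width: 0.112
```

Emit:
drive_tool([
  [0.0,[0.001,0,0],[0,0,0]],
  [0.0,[0.002,0,0],[0,0,0]],
  [0.0,[0.003,0,0],[0,0,0]],
  [0.0,[0.003,0,0],[0,0,0]],
])

```text
t: 10.6
tcp_pos: [586.3, 264.0, 138.7]
eef_rot: [0.642, 0.767, 0.0, 0.002]
contact_force: [0.9, -10.1, 1.9]
grip_width: 0.113
```

Contact of 10 N within 2 mm of the predicted stop. Confirm with a small extra push, lower onto the floor, and look.

Emit:
drive_tool([
  [0.0,[0.001,0,0.0],[0,0,0]],
  [0.0,[0.002,0,0.0],[0,0,0]],
  [0.0,[0.001,0,0.001],[0,0,0]],
  [0.0,[0.001,0,0.001],[0,0,0]],
])

```text
t: 11.1
tcp_pos: [586.4, 264.5, 138.8]
eef_rot: [0.642, 0.766, 0.0, 0.002]
contact_force: [-2.2, -7.9, 8.6]
grip_width: 0.107
```

Run:
```python
from h import *
plan((606-.1746*112,152+.985*112,137.5),100.05)
s=snapshot('scene');cv2.imwrite('pics/s5.png',cv2.resize(s['img'][110:210,130:260],None,fx=6,fy=6))
```

```text
tcp [586.4 264.5 138.8] t 11.1 F [-2.2 -7.9  8.6] w 0.107
shift m [-0.0021 -0.0003  0.0013] rot deg [0.17 0.18 0.03]
```

View pics/s5.png

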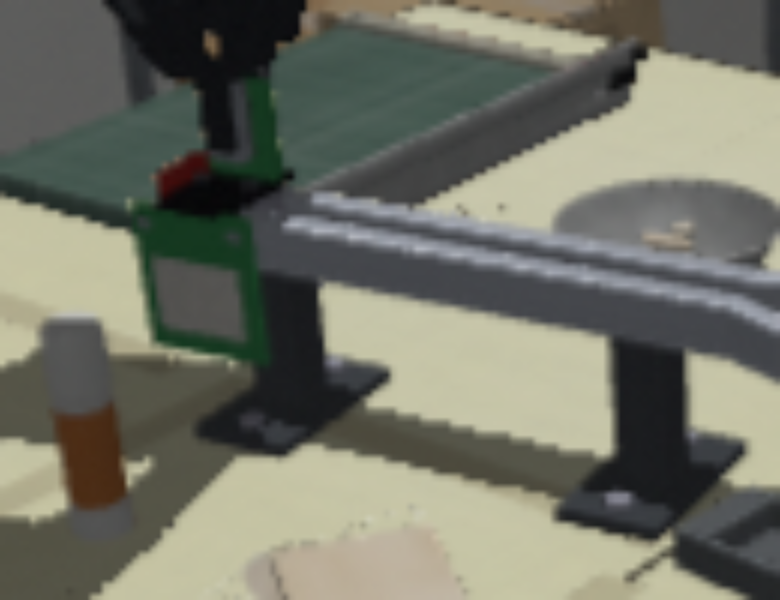

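The hanger is at the stop, pitched slightly from the push; the sign's left edge leans from (137,205) to (155,340). Releasing lets it level.

Emit:
drive_tool([
  [0.02,[-0.001,0,0],[0,0,0]],
  [0.04,[-0.001,0,0],[0,0,0]],
  [0.05,[-0.001,0,0],[0,0,0]],
  [0.05,[-0.001,0,0],[0,0,0]],
  [0.05,[-0.001,0,-0.03],[0,0,0]],
  [0.05,[-0.001,0,-0.07],[0,0,0]],
  [0.05,[-0.001,0,-0.11],[0,0,0]],
  [0.05,[-0.001,0,-0.11],[0,0,0]],
])

```text
t: 12.15
tcp_pos: [586.9, 264.2, 252.5]
eef_rot: [0.642, 0.767, 0.002, 0.003]
contact_force: [-0.1, 0.5, 0.3]
grip_width: 0.587
```

Run:
```python
from h import *
plan((606-.1746*57,152+.985*57,250),100.05)
s=snapshot('scene');np.save('scene6.npy',s,allow_pickle=True);cv2.imwrite('pics/s6.png',cv2.resize(s['img'][110:210,130:260],None,fx=6,fy=6))
def P(x,y,z):
    return np.round((np.array(proj(s,[606+.985*x-.1746*y,152+.1746*x+.985*y,z]))+.5-[130,110])*6)
for y in(108,112,114):print(y,'sign corners TL BL TR BR, fin back/front tops',[P(*p).tolist() for p in((-45,y+32,114),(-45,y+32,44),(-45,y-32,114),(-45,y-32,44),(-5,y-18,160),(-5,y+18,160))])
```

```text
tcp [586.9 264.2 252.5] t 12.15 F [-0.1  0.5  0.3] w 0.587
shift m [-0.0568 -0.0009  0.0026] rot deg [0.46 0.12 0.03]
108 sign corners TL BL TR BR, fin back/front tops [[137.0, 198.0], [158.0, 342.0], [256.0, 220.0], [274.0, 367.0], [272.0, 85.0], [205.0, 75.0]]
112 sign corners TL BL TR BR, fin back/front tops [[129.0, 197.0], [151.0, 341.0], [248.0, 219.0], [266.0, 365.0], [265.0, 84.0], [198.0, 73.0]]
114 sign corners TL BL TR BR, fin back/front tops [[126.0, 196.0], [147.0, 340.0], [244.0, 218.0], [263.0, 365.0], [261.0, 84.0], [194.0, 73.0]]
```

View pics/s6.png

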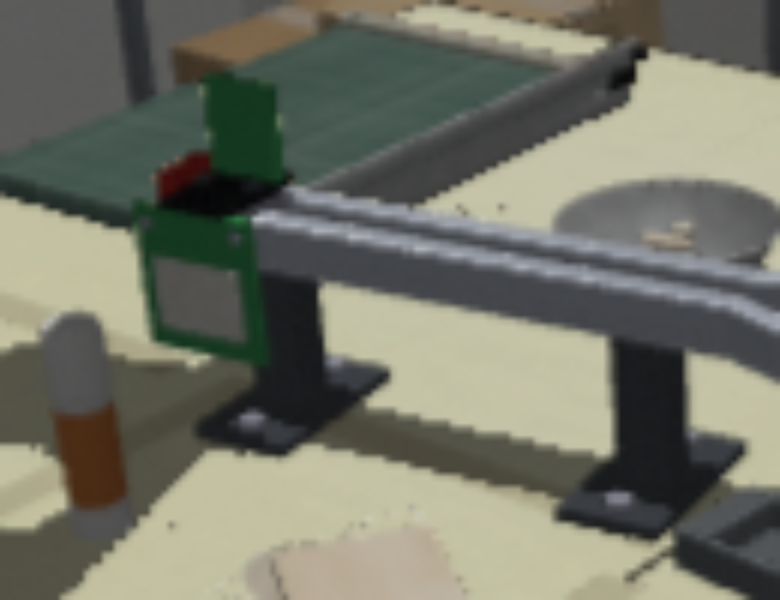

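The released hanger stands level at about y 109–111 by camera, where ±2 mm is not decisive. To make sure it is fully home, I'll nudge the fin low from behind with shut fingers.

Emit:
drive_tool([
  [0.0,[-0.03,0,0],[0,0,0]],
  [0.0,[-0.054,-0.001,0.0],[0,0,0]],
  [0.0,[-0.054,-0.001,0.04],[0,0,0]],
  [0.0,[-0.054,-0.001,0.08],[0,0,0]],
  [0.0,[-0.054,-0.001,0.105],[0,0,0]],
  [0.0,[-0.054,-0.001,0.115],[0,0,0]],
  [0.0,[-0.054,-0.001,0.115],[0,0,0]],
  [0.0,[-0.054,-0.001,0.115],[0,0,0]],
])

```text
t: 13.2
tcp_pos: [596.1, 210.5, 136.5]
eef_rot: [0.642, 0.766, 0.002, 0.003]
contact_force: [-0.3, 0.2, 0.1]
grip_width: -0.002
```

Emit:
drive_tool([
  [0.0,[0.005,0,0],[0,0,0]],
  [0.0,[0.01,0,0],[0,0,0]],
  [0.0,[0.014,0,0],[0,0,0]],
  [0.0,[0.016,0,0],[0,0,0]],
  [0.0,[0.018,0,0],[0,0,0]],
  [0.0,[0.018,0,0],[0,0,0]],
])

```text
t: 13.95
tcp_pos: [592.9, 228.3, 136.4]
eef_rot: [0.642, 0.767, 0.002, 0.003]
contact_force: [-0.2, 0.3, 0.2]
grip_width: 0.002
```

Emit:
drive_tool([
  [0.0,[0.001,0,0],[0,0,0]],
  [0.0,[0.002,0,0],[0,0,0]],
  [0.0,[0.003,0,0],[0,0,0]],
  [0.0,[0.004,0,0],[0,0,0]],
  [0.0,[0.004,0,0],[0,0,0]],
])

```text
t: 14.58
tcp_pos: [592.2, 232.3, 136.4]
eef_rot: [0.642, 0.767, 0.002, 0.003]
contact_force: [0.2, -1.0, -0.1]
grip_width: -0.007
```

Emit:
drive_tool([
  [0.0,[0.001,0,0],[0,0,0]],
  [0.0,[0.002,0,0],[0,0,0]],
  [0.0,[0.002,0,0],[0,0,0]],
])

```text
t: 14.95
tcp_pos: [591.9, 234.2, 136.5]
eef_rot: [0.642, 0.767, 0.002, 0.003]
contact_force: [0.4, -2.6, 1.8]
grip_width: 0.004
```

Emit:
drive_tool([
  [0.0,[0.001,0,0],[0,0,0]],
  [0.0,[0.002,0,0],[0,0,0]],
  [0.0,[0.002,0,0],[0,0,0]],
])

```text
t: 15.32
tcp_pos: [591.8, 235.8, 137.0]
eef_rot: [0.642, 0.766, 0.002, 0.004]
contact_force: [0.6, -6.3, 3.5]
grip_width: -0.0
```

Force rises against a firm stop, so it is home. Back off gently and rise.

Emit:
drive_tool([
  [0.0,[-0.001,0,0],[0,0,0]],
  [0.0,[-0.002,0,0],[0,0,0]],
  [0.0,[-0.003,0,0],[0,0,0]],
  [0.0,[-0.005,0,0],[0,0,0]],
  [0.0,[-0.025,0,0],[0,0,0]],
  [0.0,[-0.025,0,-0.05],[0,0,0]],
  [0.0,[-0.025,0,-0.11],[0,0,0]],
  [0.0,[-0.1,0,-0.15],[0,0,0]],
  [0.0,[-0.16,0,-0.15],[0,0,0]],
  [0.0,[-0.22,0,-0.15],[0,0,0]],
  [0.0,[-0.22,0,-0.15],[0,0,0]],
])

```text
t: 16.7
tcp_pos: [629.3, 15.4, 287.9]
eef_rot: [0.644, 0.765, 0.002, 0.004]
contact_force: [-0.5, 0.1, 0.3]
grip_width: 0.001
```

Run:
```python
from h import *
o=get_obs();print(o['tcp_pos'],o['contact_force'])
s=snapshot('scene');t=snapshot('top')
a=cv2.resize(s['img'][110:250,130:370],None,fx=3,fy=3);b=cv2.resize(t['img'][140:220,60:180],None,fx=3,fy=3)
m=np.zeros((420,720,3),np.uint8);m[:]=a;m[:240,360:]=b
cv2.imwrite('pics/f.png',np.vstack([a[:, :],np.zeros((0,720,3),np.uint8)]))
big=np.zeros((600,720,3),np.uint8);big[:420]=a;big[420:,:]=cv2.resize(t['img'][160:205,60:240],(720,180));cv2.imwrite('pics/f.png',big)
p=np.load('scene6.npy',allow_pickle=True).item()
for i in(p,s):
    h=cv2.cvtColor(i['img'],cv2.COLOR_BGR2HSV);m=cv2.inRange(h,(50,120,40),(80,255,255))[115:175,150:185];q=np.argwhere(m);print(q.mean(0)[::-1],q.min(0),q.max(0))
```

```text
[629.26070335  15.39056355 287.93083943] [-0.46314807  0.10864389  0.31850715]
[17.04336735 29.36479592] [8 2] [55 27]
[17.26065163 28.89223058] [7 2] [55 27]
```

View pics/f.png

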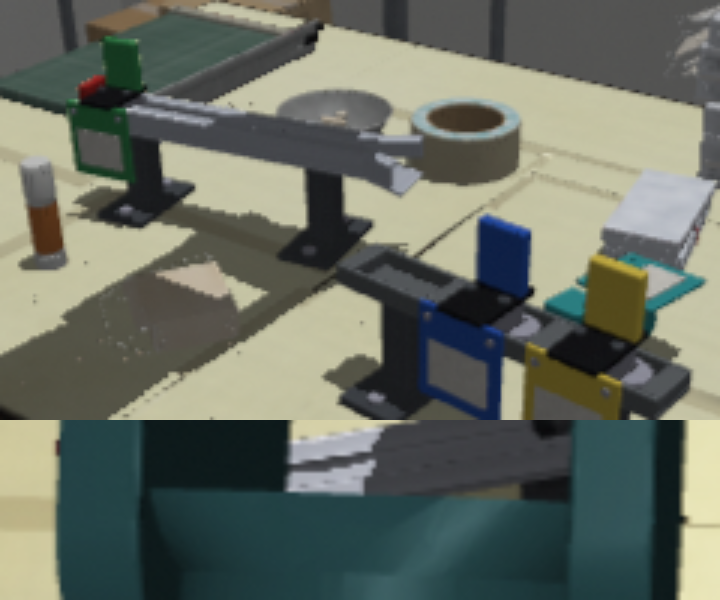

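The green hanger is at the red stop (crop (100,100)), level and released. Blue and yellow are in their pockets, and the gripper is clear. The position shift from the nudge was under a pixel.

```bash
python3 -c "
from plant import finish_job
print(finish_job())"
```

```text
the job is handed in; nothing more can be done
None
```

The green hanger is on the rail and against the red stop, with its sign facing the robot's side. I released it and handed the job in at about 17 s of the 48 s allowed.

- **Moves:** I lifted it from the rest, turned it to the rail's angle and brought the foot in at the mouth. Readings between stages showed no side force. It slid until it met about 10 N at the stop.
- **Fully home:** After letting go, I pushed the fin from behind with shut fingers, and it resisted with about 6 N. The fin's image moved by less than one pixel between before and after the push.
- **Last picture:** Green stands level at the stop, blue and yellow are still in their pockets, and the gripper is clear with almost no force on it.
- **Small disagreements:** After release the camera put the hanger at y ≈ 109–111 mm on the rail, while contact with the stop came at an estimated 112–114 mm (nominal 112). That fits the error of the camera and my rail measurement. My measured heights came out about 2–3 mm below the text's. The last top view could not confirm the hanger's place because the arm hid it.

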